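# Isolate the autosampler with the red toggle

## Robot

A 6-joint arm with a two-finger parallel gripper is mounted at the origin on a cart in front of the work surface, level with it; the furniture and walls round the work are solid. World frame = base frame: x ahead of the robot, y to its left, z up, the work surface at z = 0. Lengths are in m, angles in rad, forces in N, time in s.
With the tool pointing down it reaches from about 0.375 to 0.925 m from the base axis. Payload 5.7 kg.
Tool frame: the origin (TCP) lies midway between the tips of the shut fingers; the grasp point (between the pads) lies 19 mm behind it (robot.tcp_to_grasp is the distance from the TCP to the grasp point, in m); z points along the fingers, y is the line along which they close (so a half turn about z gives the same grasp; the last joint's range is limited). The gripper opens to 88 mm and grips with 3 to 60 N. Pads are 20 mm wide; open, the fingers measure 115 mm over their backs; the gripper's body (75 mm by 178 mm) begins 61 mm behind the grasp point.
Start: joints at [0.994, 0.359, 1.51, -0, 1.272, -0.115], TCP at [0.267, 0.537, 0.223] pointing down, gripper open.
Joint ranges: [-2.97, 2.97], [-1.01, 2.36], [0.21, 2.38], [-0.96, 4.11], [0.2, 2.71], [-2.98, 2.98]. Speed limits (rad/s): [2.39, 2.39, 3.14, 3.14, 3.14, 3.14].

## Interface

Orientations are given as a unit quaternion [x, y, z, w].
In Python, from workcell import telemetry, capture, camera_model, job, robot gives the robot as it stands. The module is installed in compiled form; this text tells all that it offers.
- The arm moves only by the shell command python3 -m pendant 'ROWS'. ROWS is JSON, a list of rows, each a list of 5 numbers: the shift along the world's x, y, z in units of 25 mm (1.0 is 25 mm), then the turn about the world's z in units of 8 degrees (1.0 is 8 degrees), then the closure, from 0 (fully open) to 1 (shut). A call has 1 to 12 rows; each row shifts and turns the commanded pose from where the row before left it; what a row does not reach is not made up. A row lasts 1/8 s, in which the tool goes at most 62.5 mm and 10.7 degrees, less where a joint would pass 70% of its speed; a pose out of reach is approached as far as the arm can. A call is refused whole if a number of a shift passes 1 or a number of a turn 1, either way. A call with a gripper value outside its range is refused whole. The fingers move at their own pace and stop on an object; the grip force is fixed at half the most. Time passes only in rows, so rows that do not move let the fingers close. It gives the time, the measured TCP pose, the force, the opening and the grip force at its end, in the units of the state.
- telemetry.get_state(): the state, without advancing time (a new reading comes with each control period).
- capture(name): name is "scene" or "top"; returns the picture (480x640x3 uint8, blue, green, red); there is no depth.
- camera_model(name): a dict with "fx", "fy", "cx", "cy" (pixels), "R" (3x3) and "t" (3): a world point X has camera coordinates R X + t. Camera axes: x right, y down, z forward; pixel columns grow to the right and rows downward; lengths in m; the calibration is good to about 2 mm. A picture is of the moment at which its call begins. camera_model takes no time and is no camera call.
- job.sign_off(): hands the job in; it is judged then, once.
The state is a dict: "time": time; "joints": joint angles; "dq": joint speeds; "joint_efforts": joint torques, N m; "tcp_pos": TCP position; "eef_rot": TCP orientation; "contact_force": force on the tool from outside, world axes, zero at the start; "torque": the same for the moment, N m; "gripper_width": finger opening in m; "grasp_force": force on a finger pad.
Only numpy, scipy, OpenCV 4.12 (cv2) and the standard library are available. Lean on these libraries where they do the work, as an engineer would, in place of code of your own. Each camera call takes 0.05 s, during which the arm holds its last target. There are 200 camera calls.

## Task

The autosampler is due for service: isolate it by flipping the red-knobbed toggle switch on the bench from its green-dot side over to its white-dot side, until it snaps over and stays there. Leave the blue-knobbed toggle as it is and do not knock the glass beaker behind the switches.

Things in the scene. Friction and masses are not known exactly. Their poses are not given: they have to be found in the camera images.
- red_toggle (a joint): Throw of the red-knobbed lever, rad: 0 = leaning fully to the green dot (as found), 0.42 = upright, the snap-over centre, 0.84 = fully to the white dot. A spring drives the lever away from upright to the side it is on: starting the throw takes 4 to 6 N sideways at or just below the knob, falling to nothing at the centre, after which it snaps over by itself.
- red_toggle_knob (a point): Centre of the red ball knob (dia. 22 mm) on a 12 mm thick steel lever, 60 mm above its pivot along the lever. The pivot is 43 mm above the bench, mid-way on a fixed grey box 84 (along the throw) x 56 x 39 mm. At joint 0 the knob is 98 mm above the bench, 24 mm to the green-dot side of the pivot; its x axis is level and points along the throw, green dot to white; y is the hinge axis.
- blue_toggle_knob (a point): Centre of the blue ball knob of the other isolator switch, identical but for its colour and also leaning to its green dot; same axes. To be left alone. Both boxes have dark foot plates 106 x 62 x 5 mm screwed to the bench, stand 160 mm or more apart, centre to centre, and may be turned up to 1 rad either way.
- beaker_mid (a point): Centre, half-way up, of a loose glass beaker, 55 mm in diameter and 71 mm high, standing upright on the bench behind the switches. To be left alone.

How it is judged:
At the end, for the whole second after the job is handed in: The red-knobbed lever rests at its white-dot stop (joint above 0.74 rad), the blue-knobbed lever is where it was (knob within 10 mm) and the beaker stands where it stood (within 20 mm) (value of joint red_toggle above 0.74 rad and distance of blue_toggle_knob from where it was at the start of the episode below 0.01 m and distance of beaker_mid from where it was at the start of the episode below 0.02 m); the robot touches nothing.
It fails at once if the blue-knobbed toggle is moved by more than 15 mm at its knob (distance of blue_toggle_knob from where it was at the start of the episode above 0.015 m).
It fails at once if the beaker is pushed or tipped by more than 20 mm (distance of beaker_mid from where it was at the start of the episode above 0.02 m).
It also fails if it takes over 32 s, if anything falls off the work surface, if the arm or the gripper's body presses on something with over 40 N, if the wrist force passes 120 N, or if a joint passes its speed limit or range.

## Working session

There is one attempt and no reset: what is moved stays moved. The work goes in short steps, Python scripts to look and compute and a shell command to move; the robot and the scene stay as the last step left them, time stands still between calls to the robot, and variables do not carry over. Pictures are saved under pics/ and viewed, at most 10 in all, crops included, and the job is handed in when it is done.

```bash
mkdir -p pics; python3 - <<'E'
from workcell import *
import cv2,json
for n in("scene","top"):
    cv2.imwrite(f"pics/{n}.png",capture(n)); c=camera_model(n); print(n,{k:(v.tolist() if hasattr(v,'tolist') else v) for k,v in c.items()})
s=telemetry.get_state(); print(s["time"],s["tcp_pos"],s["eef_rot"],s["gripper_width"])
E
```

```text
scene {'fx': 480.108910518464, 'fy': 480.108910518464, 'cx': 318.93691411849846, 'cy': 239.55072995370043, 'R': [[0.5935569741368689, -0.8044717855620155, 0.022699442463341078], [-0.35507335153618713, -0.2870842580791842, -0.8896659731562087], [0.7222278265771427, 0.5200074759056708, -0.45604735666361423]], 't': [-0.3488445898915528, 0.2828156180003154, 0.5015361348222267]}
top {'fx': 519.0545203447405, 'fy': 519.0545203447405, 'cx': 322.2489875088289, 'cy': 242.20246099877585, 'R': [[0.0034656151472878174, -0.999941034534205, -0.010291596878770603], [-0.9897570063713617, -0.00196111931894177, -0.14274880857582387], [0.14272020827637277, 0.010680892550770519, -0.9897054413732745]], 't': [-0.006592256303200006, 0.5894831790556989, 0.8752985881377852]}
0.1 [0.26700765 0.53661459 0.22188533] [ 2.28871789e-01  9.73456211e-01 -7.90709863e-04 -2.90313878e-04] 0.08812286562452872
```

View pics/top.png

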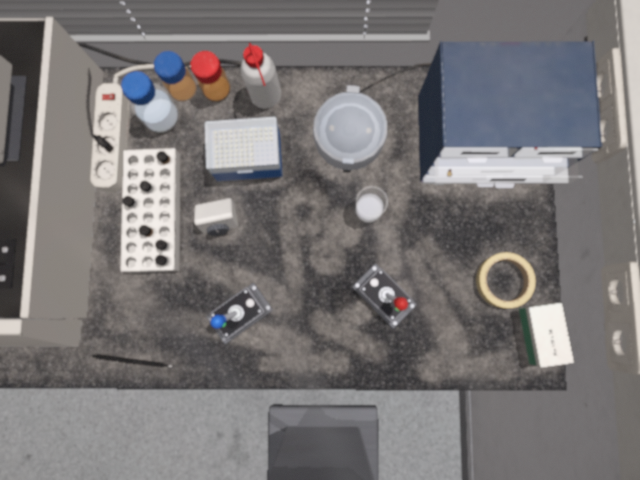

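View pics/scene.png

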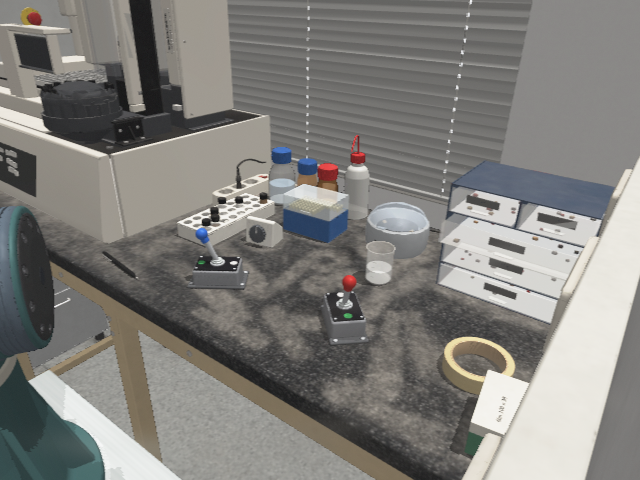

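The top view shows the red knob at about (401,303), the blue one at (218,322) and the beaker at (370,207). In the scene view red is at (349,283), blue at (202,234) and the beaker at (379,262). Next I'll enlarge the red switch.

```bash
python3 - <<'E'
import cv2,numpy as np
a=cv2.imread("pics/top.png")[255:335,345:425];b=cv2.imread("pics/scene.png")[265:350,305:390]
cv2.imwrite("pics/crop.png",np.hstack([cv2.resize(a,(400,400),interpolation=2),cv2.resize(b,(400,400),interpolation=2)]))
E
```

```text
(no output)
```

View pics/crop.png

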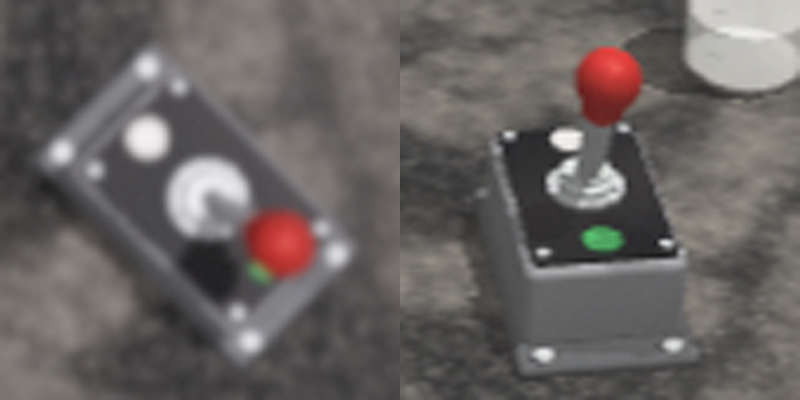

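The crop gives, in full-image pixels for top: knob (401.2,303.6), collar (386.4,294.6), white dot (374.4,282.6), and foot screws (374.6,268.2), (357,285.4), (395,323.4), (412.4,305.6). For scene: knob (349.2,281.6), white dot (340.7,294.3), green dot (347.9,315.6).

```bash
cat > h.py <<'E'
from workcell import *
import numpy as np
def ray(n,u,v):
    c=camera_model(n);R=np.array(c["R"]);t=np.array(c["t"])
    return -R.T@t, R.T@np.array([(u-c["cx"])/c["fx"],(v-c["cy"])/c["fy"],1])
def atz(n,p,z):
    o,d=ray(n,*p); return o+d*(z-o[2])/d[2]
def tri(a,b):
    o,d=ray("top",*a);q,e=ray("scene",*b)
    s=np.linalg.lstsq(np.c_[d,-e],q-o,rcond=None)[0]; A,B=o+s[0]*d,q+s[1]*e
    return (A+B)/2,np.linalg.norm(A-B)
E
python3 - <<'E'
from h import *
np.set_printoptions(precision=4,suppress=True)
print("knob",tri((401.2,303.6),(349.2,281.6)))
print("knob z.098",atz("top",(401.2,303.6),.098),atz("scene",(349.2,281.6),.098))
s=np.array([atz("top",p,.007) for p in((374.6,268.2),(357,285.4),(395,323.4),(412.4,305.6))])
print("foot",s,s.mean(0),"axis",(s[0]+s[1]-s[2]-s[3])/2,)
v=(s[0]+s[1]-s[2]-s[3])[:2];print(np.degrees(np.arctan2(v[1],v[0])))
w=atz("scene",(340.7,294.3),.04);g=atz("scene",(347.9,315.6),.04);print("w",w,"g",g,(w+g)/2,np.degrees(np.arctan2(*(w-g)[[1,0]])))
print("wtop",atz("top",(374.4,282.6),.04),"collar",atz("top",(386.4,294.6),.043))
print("blue",tri((218,322),(202,234)),"beaker",atz("top",(370,207),.0355),atz("scene",(379,265),.0355))
E
```

```text
knob (array([ 0.4805, -0.1344,  0.0972]), np.float64(0.000714618896107152))
knob z.098 [ 0.4807 -0.1345  0.098 ] [ 0.4791 -0.1348  0.098 ]
foot [[ 0.5469 -0.1001  0.007 ]
 [ 0.5156 -0.0679  0.007 ]
 [ 0.4477 -0.1356  0.007 ]
 [ 0.4795 -0.1674  0.007 ]] [ 0.4974 -0.1178  0.007 ] axis [0.0676 0.0675 0.    ]
44.940823046787536
w [ 0.5161 -0.0971  0.04  ] g [ 0.4734 -0.1396  0.04  ] [ 0.4948 -0.1184  0.04  ] 44.90827181144621
wtop [ 0.5186 -0.0965  0.04  ] collar [ 0.4976 -0.1169  0.043 ]
blue (array([0.45  , 0.1638, 0.0967]), np.float64(2.6032098429247843e-05)) beaker [ 0.6545 -0.0905  0.0355] [ 0.6489 -0.0946  0.0355]
```

```bash
python3 -m pendant '[[0,-1,0,0,1],[0,-1,0,0,1],[0,-1,0,0,1],[0,-1,0,0,1],[0,-1,0,0,1],[0,-1,0,0,1],[0,-1,0,0,1],[0,-1,0,0,1],[1,-1,0,0,1],[1,-1,0,0,1],[1,-1,0,0,1],[1,-1,0,0,1]]'
```

```text
time: 1.6
tcp_pos: [0.3678, 0.2361, 0.2225]
eef_rot: [0.229, 0.973, -0.0, -0.0]
contact_force: [1.0, 0.0, 0.1]
gripper_width: 0.0008
grasp_force: 0.0
```

```bash
python3 -m pendant '[[1,-1,0,-0.3,1],[1,-1,0,-0.3,1],[1,-1,0,-0.3,1],[0,-1,0,-0.3,1],[0,-1,0,-0.3,1],[0,-1,0,-0.3,1],[0,-1,0,-0.3,1],[0,-1,0,-0.2,1],[0,-1,0,0,1],[0,-1,0,0,1],[0,-1,0,0,1],[0,-1,0,0,1]]'; python3 -m pendant '[[0,-1,0,0,1],[0,-1,0,0,1],[0,-1,0,0,1],[0,-1,0,0,1],[-0.2,-0.4,0,0,1],[0,0,-1,0,1],[0,0,-1,0,1],[0,0,-1,0,1],[0,0,0,0,1]]'; python3 -c "
from workcell import *;import cv2;a=capture('scene');b=capture('top')
import numpy as np
cv2.imwrite('pics/p2.png',np.hstack([cv2.resize(b[220:370,310:460],(400,400)),cv2.resize(a[180:380,250:450],(400,400))]))"
```

```text
time: 3.1
tcp_pos: [0.4419, -0.0636, 0.2224]
eef_rot: [0.382, 0.924, -0.0, -0.0]
contact_force: [0.4, 0.2, -1.4]
gripper_width: 0.0004
grasp_force: 0.0
time: 4.22
tcp_pos: [0.4354, -0.1715, 0.1461]
eef_rot: [0.381, 0.924, 0.0, -0.002]
contact_force: [-1.2, -0.3, -0.8]
gripper_width: 0.0004
grasp_force: 0.0
```

View pics/p2.png

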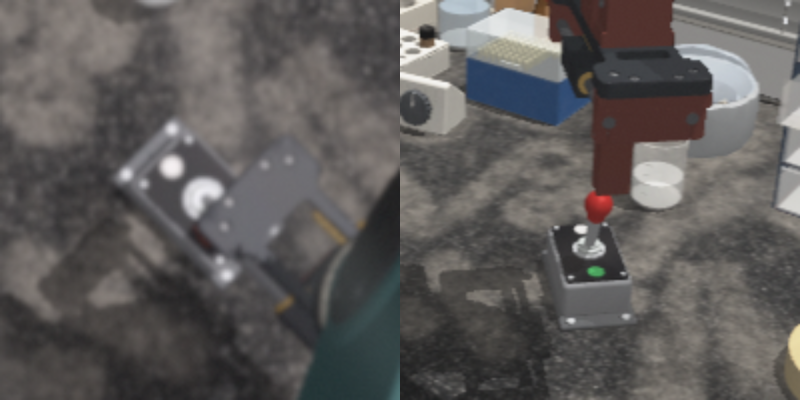

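The finger is on the green side of the red lever, in line with the throw and clear of the knob (shown at about (598,207) in the right crop). I'll go down and push.

```bash
python3 -m pendant '[[0.16,-0.16,-0.8,0,1],[0,0,-0.8,0,1],[0,0,-0.8,0,1],[0,0,0,0,1]]'; python3 -m pendant '[[0.3,0.3,0,0,1],[0.3,0.3,0,0,1],[0.3,0.3,0,0,1],[0.2,0.2,0,0,1],[0,0,0,0,1]]'
```

```text
time: 4.82
tcp_pos: [0.4411, -0.1766, 0.0877]
eef_rot: [0.382, 0.924, 0.0, -0.0]
contact_force: [-0.1, -0.6, 0.8]
gripper_width: 0.0005
grasp_force: 0.0
time: 5.45
tcp_pos: [0.469, -0.1493, 0.0877]
eef_rot: [0.381, 0.925, -0.001, -0.0]
contact_force: [-1.6, -2.7, -0.1]
gripper_width: 0.0004
grasp_force: 1.5
```

```bash
python3 -m pendant '[[0.2,0.2,0,0,1],[0.2,0.2,0,0,1],[0.2,0.2,0,0,1],[0.2,0.2,0,0,1],[0.1,0.1,0,0,1],[0,0,0,0,1]]'; python3 -m pendant '[[-0.5,-0.5,0,0,1],[-1,-1,0,0,1],[-1,-1,1,0,1],[0,0,1,0,1],[0,0,1,0,1],[0,0,1,0,1],[-0.5,-1,0,0,1],[0,-1,0,0,1],[0,-1,0,0,1],[0,-1,0,0,1],[0,0,0,0,1]]'; python3 -c "
from workcell import *;import cv2;a=capture('scene');b=capture('top')
import numpy as np
cv2.imwrite('pics/p3.png',np.hstack([cv2.resize(b[190:350,180:440],(400,246)),cv2.resize(a[200:360,180:440],(400,246))]))"
```

```text
time: 6.2
tcp_pos: [0.4916, -0.1265, 0.0875]
eef_rot: [0.381, 0.924, 0.0, -0.0]
contact_force: [-0.9, 0.2, 1.1]
gripper_width: 0.0006
grasp_force: 0.0
time: 7.58
tcp_pos: [0.4153, -0.2912, 0.1875]
eef_rot: [0.383, 0.924, -0.0, 0.0]
contact_force: [0.2, 0.3, -0.7]
gripper_width: 0.0006
grasp_force: 0.0
```

View pics/p3.png

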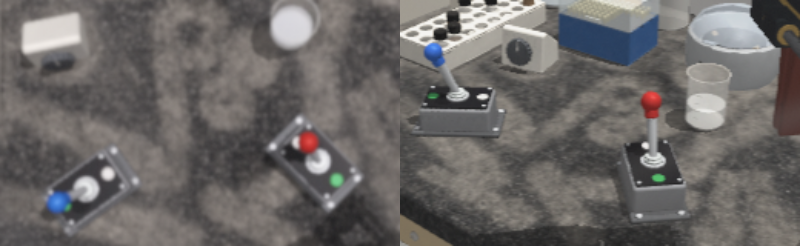

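The red knob now leans over the white dot, at about (381,282) in the top image. The blue lever and the beaker look unmoved. I'll check the knob position, then hand in.

```bash
python3 - <<'E'
from h import *
p=atz("top",(380.9,282.3),.098)
print(p, ((p[:2]-[.497,-.118])@[.707,.707]))
if np.hypot(*(p[:2]-[.514,-.101]))<.007: print(job.sign_off())
E
```

```text
[ 0.51524966 -0.10195299  0.098     ] 0.024247750589208923
the job is handed in; nothing more can be done
None
```

The red toggle has snapped over to its white-dot side: the last picture puts its knob about 24 mm past the pivot, which is the full throw. The blue toggle and the beaker look unmoved, and I handed the job in at about 8 s with the arm clear; the call returned no verdict.

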